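Fold back the chip-guard door and nip its cam brake

TASK

Open the chip guard for setting up the vise: push the bifold door in at its fold hinge and fold both panels right back against the door stop at the jamb side. Then turn the cam lever on the lead edge clockwise just until its brake bites snugly on the track (about 8 N of push at the knob), so that the folded door stays put; do not force it further, let go of everything, and leave the other things on the bench alone.

Things in the scene. Friction and masses are not known exactly. Their poses are not given: they have to be found in the camera images.
- guard: Open-topped chip guard bolted to the bench, no rail over the door; aluminium posts and clear side panes 250 mm high, a vise 125 mm high inside. Origin on the bench under the jamb pin. Own +x points through the doorway into the guard (inside), own -y runs along the bottom track from jamb to free end. Side pane beyond the jamb at own y = +52 mm, free-end post at own y = -345 mm.
- panel_jamb (a joint): Angle of the jamb-side panel, rad: 0 = door shut flat along the track, growing as the fold goes into the guard; stop at 1.48 (fully folded, both panels point into the guard). The lead panel makes the mirror-image angle, its free end running along the track to the jamb. Stiff: 0.7 N m to move it (5 N at the fold hinge), stays where left. Starts shut.
- jamb_pin (a point): On the axis of the upright jamb pin (fixed hinge of the door), 200 mm above the bench. Both panels are 150 mm wide pin to pin, 16 mm thick, from 32 to 235 mm above the bench, aluminium frames with clear panes. The pins lie in the plane of the panels' outer (robot-side) faces; the thickness lies on the inner side. Folded, the outer faces meet.
- fold_pin (a point): On the axis of the upright fold hinge between the two panels, 200 mm above the bench; steel knuckle of 12 mm diameter, 6 mm proud of the outer face. From shut, only a push here, inwards, starts the fold (pushing the lead edge along the track jams). A finger kept between the outer faces wedges past about 1 rad and gets trapped.
- lead_pin (a point): On the axis of the upright spindle at the lead (free) edge, which runs in the bottom track, 200 mm above the bench. Once folded beyond about 0.9 rad, a push on the middle of the lead panel's inner face (the face that looked into the guard) towards the jamb finishes the fold; 3 to 6 N.
- cam_lever: Cam spindle with a lever on top; origin on the spindle axis at bench level, own z up, arm along its own -y (14 mm wide, 247 to 256 mm above the bench). Clockwise from above tightens. It starts released, the arm 0.2 to 0.8 rad clockwise from pointing along the track away from the jamb; it swings round by way of the robot side. Holds where it is left.
- lever_axis (a point): On the cam spindle axis, 276 mm above the bench. An eccentric foot of the spindle, down in the track, presses a shoe on a rubber-backed brake bar. It first touches 1.2 to 2.0 rad clockwise from pointing along the track away from the jamb: different on every guard, only felt. Snug is 0.15 to 0.4 rad past first touch; beyond that is overrun.
- lever_knob (a point): Centre of the round upright knob at the arm's end, 276 mm above the bench, 78 mm from the spindle axis; black, 18 mm diameter, from 256 to 294 mm above the bench, clear all round. Pushed tangentially, free turning takes 1 to 2 N; past the touch the force climbs by about 15 to 25 N per rad; snug is 5 to 11 N in all, best about 8.
- toolholder: Loose steel taper tool holder standing on the bench, 63 mm diameter, 128 mm high, origin under its centre. Bystander, leave alone.
- coolant: Loose white bottle, 60 mm diameter, 150 mm high, origin under its centre. Bystander, leave alone.
- vee_block: Loose steel vee block, 70 x 45 x 40 mm, origin under its centre. Bystander, leave alone.

How it is judged:
On the way, in this order (a step that is already met when the one before it is completed fails the run):
1. both door panels are folded back to within 0.05 rad of the stop (value of joint panel_jamb above 1.43 rad), for 0.2 s.
2. with the door still folded back, the cam brake bites (value of joint panel_jamb above 1.43 rad and contact force between cam_lever and guard above 12 N), for 0.2 s.
At the end, for the whole second after the job is handed in: The door is folded to within 0.05 rad of its stop (jamb panel beyond 1.43 rad) and at rest; the cam presses on its brake with 10 to 34 N; nothing is held (value of joint panel_jamb above 1.43 rad and velocity of joint panel_jamb between -0.05 and 0.05 rad/s and contact force between cam_lever and guard between 10 and 34 N and linear speed of cam_lever below 0.02 m/s); the robot touches nothing.
It fails at once if the cam lever is overrun (more than 50 N on the brake) (contact force between cam_lever and guard above 50 N).
It fails at once if a bystander is moved more than 15 mm (distance of any of toolholder, coolant, vee_block from where it was at the start of the episode above 0.015 m).
It also fails if it takes over 72 s, if anything falls off the work surface, if the arm or the gripper's body presses on something with over 40 N, if the wrist force passes 120 N, or if a joint passes its speed limit or range.

ROBOT

A 7-joint arm with a two-finger parallel gripper is mounted at the origin on the work surface. World frame = base frame: x ahead of the robot, y to its left, z up, the work surface at z = 0. Lengths are in m, angles in rad, forces in N, time in s.
With the tool pointing down it reaches from about 0.4 to 0.875 m from the base axis. Payload 19.3 kg.
Tool frame: the origin (TCP) lies between the finger pads; the fingertips stand 19 mm ahead of it and the grasp point (between the pads) is the TCP (r.tip_reach is the distance from the TCP to the fingertips, in m); z points along the fingers, y is the direction in which the jaws open and shut (so a half turn about z gives the same grasp; the last joint's range is limited). The gripper opens to 85 mm and grips with 20 to 120 N. Pads are 22 mm wide; open, the fingers measure 114 mm over their backs; the gripper's body (76 mm by 85 mm) begins 54 mm behind the grasp point. The pads swing forward as they close: fully open they stand 13 mm farther back than shut.
Start: joints at [1.244, 0.521, -0.036, 1.599, 0.021, 1.021, -0.113], TCP at [0.159, -0.605, 0.25] pointing down, gripper open.
Joint ranges: [-2.91, 2.91], [-0.3, 2.13], [-1.5, 1.42], [0.17, 2.43], [-1.26, 4.41], [0.16, 1.93], [-2.52, 2.52]. Speed limits (rad/s): [1.89, 1.89, 2.39, 2.39, 3.01, 3.01, 3.01].

INTERFACE

Orientations are given as a unit quaternion [w, x, y, z].
In Python, from station import r, read_camera gives the robot as it stands.
- The arm moves only by the tool arm_command, never from a script. Its argument "moves" is a list of rows, each a list of 4 numbers: the shift along the tool's x, y, z in units of 750 mm (1.0 is 750 mm), then the turn about the tool's z in units of pi rad (1.0 is pi rad). A call has 1 to 5 rows; each row shifts and turns the pose as measured when the row begins, along the tool's axes as they then stand; what a row does not reach is not made up. A row lasts 1/8 s, in which the tool goes at most 62.5 mm and 10.7 degrees, less where a joint would pass 70% of its speed; a pose out of reach is approached as far as the arm can. A call with a number of a shift or a turn outside -1 to 1 is refused whole. A call with a gripper value outside its range is refused whole. "grip" is the closure, from -1 (fully open) to 1 (shut), set as the call begins (left out, the last holds). The fingers move at their own pace and stop on an object; "force" is the grip in N (left out, the last holds). Time passes only in rows, so rows that do not move let the fingers close. It gives the time, the measured TCP pose, the force and the opening at its end, in the units of the state.
- r.observe(): the state, without advancing time (a new reading comes with each control period).
- read_camera(name): name is "scene" or "top" or "wrist"; returns a dict with "img" (400x640x3 uint8, blue, green, red), "mtx" (3x3 intrinsics, pixels), "T" (4x4, takes a point from camera to world coordinates). Camera axes: x right, y up, looking along -z (the intrinsics and any distortion apply to the point x, -y, -z); pixel columns grow to the right and rows downward; lengths in m; the calibration is good to about 2 mm. A picture is of the moment at which its call begins. There is no depth.
- r.close_job(): hands the job in, once; it reports no verdict.
The state is a dict: "t": time; "joint_positions": joint angles; "qvel": joint speeds; "joint_torque": joint torques, N m; "tool_pos": TCP position; "tool_rot": TCP orientation; "force": force on the tool from outside, world axes, zero at the start; "torque": the same for the moment, N m; "grip_width": finger opening in m.
Only numpy, scipy, OpenCV 4.12 (cv2) and the standard library are available. Lean on these libraries where they do the work, as an engineer would, in place of code of your own. Each camera call takes 0.05 s, during which the arm holds its last target.

## Working session

There is one attempt and no reset: what is moved stays moved. The work goes in short steps, Python scripts to look and compute and a tool call to move; the robot and the scene stay as the last step left them, time stands still between calls to the robot, and variables do not carry over. Pictures are saved under pics/ and viewed, and the job is handed in when it is done.

Besides the shell and the picture viewer there is one more tool, called after "Call:" in YAML: its name, and indented under it one key for each argument. arm_command: Moves the arm, as the interface text tells. Its arguments: {"type":"object","properties":{"moves":{"type":"array"},"grip":{"type":"number"},"force":{"type":"number"}},"required":["moves"]}

```bash
ls; mkdir -p pics; python3 - <<'E'
from station import r, read_camera
import cv2,numpy as np
for n in ["scene","top","wrist"]:
    c=read_camera(n); cv2.imwrite(f"pics/{n}0.png",c["img"]); print(n,c["mtx"].tolist(),np.round(c["T"],4).tolist(),[k for k in c])
o=r.observe(); print(o)
E
```

```text
pics
scene [[463.5068309331319, 0.0, 317.5487048306395], [0.0, 463.5068309331319, 196.0027790632969], [0.0, 0.0, 1.0]] [[-0.7676, -0.4968, 0.4051, 1.036], [0.6409, -0.6039, 0.4738, 0.5728], [0.0093, 0.6233, 0.7819, 1.1766], [0.0, 0.0, 0.0, 1.0]] ['img', 'mtx', 'T']
top [[506.0080685218031, 0.0, 331.7929627537858], [0.0, 506.0080685218031, 207.62855267844986], [0.0, 0.0, 1.0]] [[0.0042, 0.9805, -0.1967, 0.1685], [-0.9999, 0.0019, -0.0116, -0.0183], [-0.011, 0.1967, 0.9804, 1.8294], [0.0, 0.0, 0.0, 1.0]] ['img', 'mtx', 'T']
wrist [[322.06715238344816, 0.0, 328.7544811292779], [0.0, 322.06715238344816, 196.05854209608847], [0.0, 0.0, 1.0]] [[0.2539, 0.9179, 0.3051, 0.2358], [-0.9672, 0.2411, 0.0797, -0.5863], [-0.0004, -0.3153, 0.949, 0.3736], [0.0, 0.0, 0.0, 1.0]] ['img', 'mtx', 'T']
{'t': 0.15, 'joint_positions': array([ 1.24381522,  0.52186812, -0.03628393,  1.59981856,  0.02120609,
        1.02111369, -0.11282046]), 'qvel': array([-0.0003981 , -0.00172316, -0.00108555, -0.00140467, -0.00057863,
       -0.00125657,  0.0022311 ]), 'joint_torque': array([ 2.49731012e-03, -9.27381134e+01,  1.98063321e+00, -3.70052540e+01,
        1.79639377e-02,  6.42943225e-03, -1.76731589e-05]), 'tool_pos': array([ 0.15862498, -0.60431615,  0.24988498]), 'tool_rot': array([-4.00931654e-04,  9.91773541e-01,  1.28004196e-01, -9.25185738e-05]), 'force': array([-1.22889243,  0.31683819, -0.18160277]), 'torque': array([ 0.00041749,  0.01977115, -0.05297793]), 'grip_width': 0.08543648965671455}
```

View pics/scene0.png

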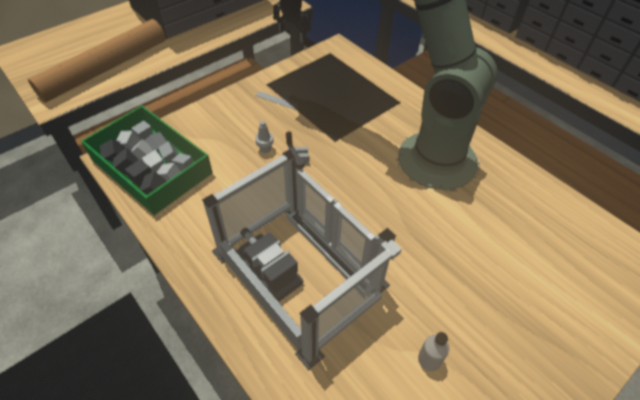

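View pics/top0.png

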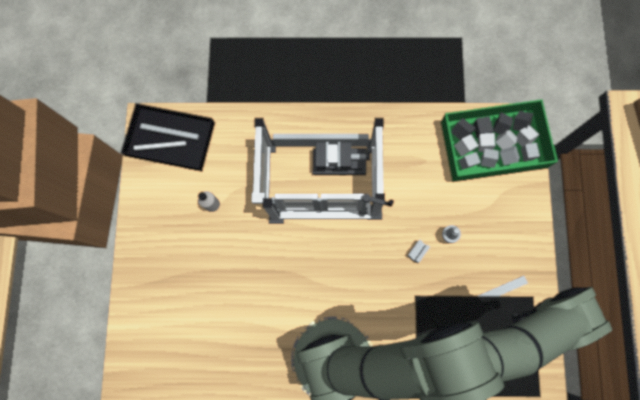

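View pics/wrist0.png

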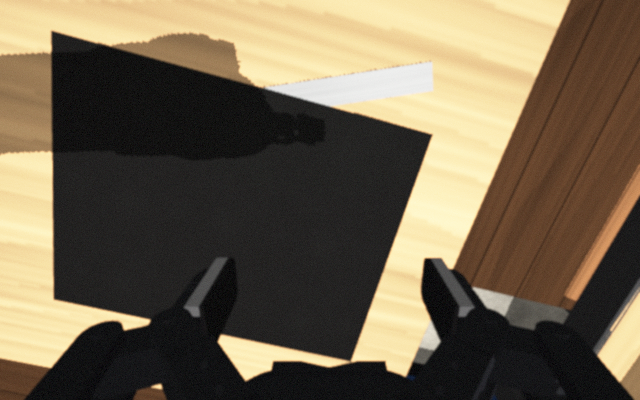

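The scene view shows the guard at centre, with its doorway facing the robot. In the top view the jamb is on the left around (275,212), and the lever and knob are at the right around (365–390,203). The toolholder is at (450,234), the vee block at (418,251) and the bottle at (207,201). I'll zoom in next.

```bash
python3 - <<'E'
import cv2
a=cv2.imread("pics/top0.png")[100:270,190:480]; cv2.imwrite("pics/topz.png",cv2.resize(a,(783,459),interpolation=cv2.INTER_CUBIC))
a=cv2.imread("pics/scene0.png")[110:370,190:460]; cv2.imwrite("pics/scenez.png",cv2.resize(a,(620,597),interpolation=cv2.INTER_CUBIC))
E
```

```text
(no output)
```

View pics/topz.png

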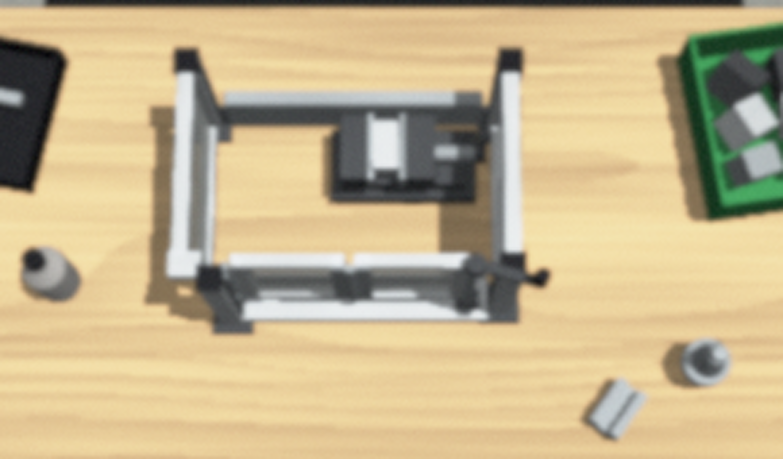

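View pics/scenez.png

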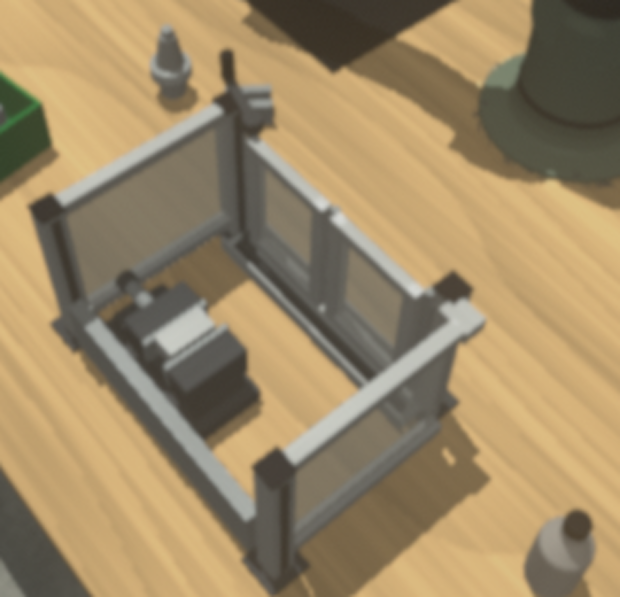

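```bash
cat > h.py <<'E'
import numpy as np, cv2
from station import r, read_camera
C={"top":(np.array([[506.0080685218031,0,331.7929627537858],[0,506.0080685218031,207.62855267844986],[0,0,1]]),np.array([[0.0042,0.9805,-0.1967,0.1685],[-0.9999,0.0019,-0.0116,-0.0183],[-0.011,0.1967,0.9804,1.8294],[0,0,0,1]]))}
def ray(u,v,z,K,T):
    d=T[:3,:3]@np.array([(u-K[0,2])/K[0,0],-(v-K[1,2])/K[1,1],-1.]); p=T[:3,3]
    return p+d*(z-p[2])/d[2]
def tz(X,Y,z): return ray(190+X/2.7-.32,100+Y/2.7-.32,z,*C["top"])
def proj(p,K,T):
    q=T[:3,:3].T@(np.array(p)-T[:3,3]); return K[0,2]+K[0,0]*q[0]/-q[2], K[1,2]+K[1,1]*(-q[1])/-q[2]
E
python3 - <<'E'
from h import *
np.set_printoptions(precision=4,suppress=True)
for n,X,Y,z in [("gapC",350,258,.235),("Ltopend outer",230,265,.235),("Ltopend in",230,254,.235),("R outer",463,265,.235),("spindle",475,263,.256),("knob",543,275,.294),("jambpostcap",210,272,.25),("endpostcap",512,262,.25),("holder",706,352,.12),("vee",615,408,.04),("bottle",35,260,.15),("cornerpane L",185,265,.25),("track L out",243,318,.0),("track R out",487,318,.0),("baseL",232,325,0),("gap up",350,252,.235),("gap low",350,270,.235)]: print(n,tz(X,Y,z))
import cv2
a=cv2.imread("pics/top0.png")[180:240,255:405]; cv2.imwrite("pics/topzz.png",cv2.resize(a,(795,318),interpolation=cv2.INTER_CUBIC))
E
```

```text
gapC [0.5291 0.0411 0.235 ]
Ltopend outer [0.5203 0.1846 0.235 ]
Ltopend in [0.5338 0.185  0.235 ]
R outer [ 0.5208 -0.094   0.235 ]
spindle [ 0.5186 -0.1072  0.256 ]
knob [ 0.4962 -0.1829  0.294 ]
jambpostcap [0.5085 0.2062 0.25  ]
endpostcap [ 0.5212 -0.1512  0.25  ]
holder [ 0.4344 -0.405   0.12  ]
vee [ 0.3723 -0.301   0.04  ]
bottle [0.5451 0.4423 0.15  ]
cornerpane L [0.5169 0.2361 0.25  ]
track L out [0.4983 0.1948 0.    ]
track R out [ 0.499  -0.1372  0.    ]
baseL [0.4886 0.2096 0.    ]
gap up [0.5365 0.0411 0.235 ]
gap low [0.5145 0.0409 0.235 ]
```

View pics/topzz.png

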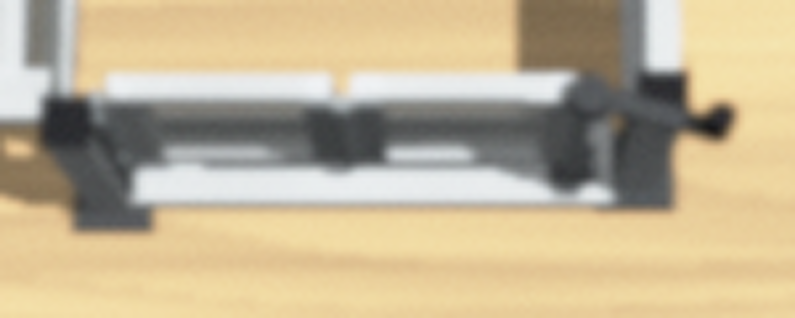

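Measured from the pictures:
- **Door plane:** the outer face is at x≈0.520, with guard yaw ≈0.
- **Pins:** jamb pin y≈0.191, fold pin y≈0.041, lead pin y≈-0.108.
- **Lever:** about 0.29 rad clockwise at the start.

I'll turn the tool so that tool x = world +y and tool y = world +x, then approach the fold.

Call:
arm_command:
  moves:
    - [0,0,0,-0.059]
    - [0,0,0,-0.059]
    - [0,0,0,-0.059]
    - [0,0,0,-0.059]
    - [0,0,0,-0.059]
  grip: 1
  force: 60

```text
t: 0.78
tool_pos: [0.1587, -0.6036, 0.2486]
tool_rot: [-0.002, 0.826, 0.564, 0.0]
force: [-0.6, 0.4, -0.7]
grip_width: -0.0001
```

Call:
arm_command:
  moves:
    - [0,0,0,-0.059]
    - [0,0,0,-0.059]
    - [0,0,0,0]

```text
t: 1.15
tool_pos: [0.1583, -0.6033, 0.2478]
tool_rot: [-0.002, 0.707, 0.708, 0.001]
force: [-0.4, 0.1, 0.5]
grip_width: -0.0005
```

Call:
arm_command:
  moves:
    - [0.07,0.032,0,0]
    - [0.07,0.032,0,0]
    - [0.07,0.032,0,0]
    - [0.07,0.032,0,0]
    - [0.07,0.032,0,0]

```text
t: 1.78
tool_pos: [0.2821, -0.337, 0.2478]
tool_rot: [-0.002, 0.718, 0.696, 0.001]
force: [2.5, -0.5, 0.1]
grip_width: -0.0002
```

Call:
arm_command:
  moves:
    - [0.07,0.032,0,0]
    - [0.07,0.032,0,0]
    - [0.07,0.032,0,0]
    - [0.07,0.032,0,0]
    - [0.07,0.032,0,0]

```text
t: 2.4
tool_pos: [0.4162, -0.0715, 0.25]
tool_rot: [-0.0, 0.729, 0.685, 0.002]
force: [1.3, -2.0, -0.4]
grip_width: -0.0002
```

Call:
arm_command:
  moves:
    - [0.07,0.01,0,-0.02]
    - [0.07,0.01,0,0]
    - [0.012,0.01,0.027,0]
    - [0,0,0.027,0]
    - [0,0,0,0]

```text
t: 3.02
tool_pos: [0.444, 0.0507, 0.2095]
tool_rot: [-0.0, 0.713, 0.701, 0.003]
force: [-0.7, 0.1, 0.3]
grip_width: 0.0002
```

```bash
python3 - <<'E'
from h import *
o=r.observe(); print(o["t"],o["tool_pos"],o["tool_rot"],o["joint_positions"].round(2),o["force"])
for n in ["wrist","top"]:
    c=read_camera(n); cv2.imwrite(f"pics/{n}1.png",c["img"])
    if n=="wrist": print(c["T"].round(4).tolist())
    a=cv2.imread("pics/top1.png")
    if n=="top": cv2.imwrite("pics/top1z.png",cv2.resize(a[100:270,190:480],(783,459),interpolation=cv2.INTER_CUBIC))
E
```

```text
3.025 [0.44395488 0.0506614  0.20948497] [-4.27561424e-04  7.12918716e-01  7.01238725e-01  3.31251791e-03] [ 0.32  0.36 -0.69  2.07  0.31  0.81 -0.57] [-0.67757999  0.08889526  0.32037318]
[[0.9999, 0.0169, 0.0016, 0.4437], [-0.0165, 0.9505, 0.3103, 0.1285], [0.0037, -0.3103, 0.9506, 0.3337], [0.0, 0.0, 0.0, 1.0]][ WARN:0@1.942] global loadsave.cpp:275 findDecoder imread_('pics/top1.png'): can't open/read file: check file path/integrity
```

View pics/wrist1.png

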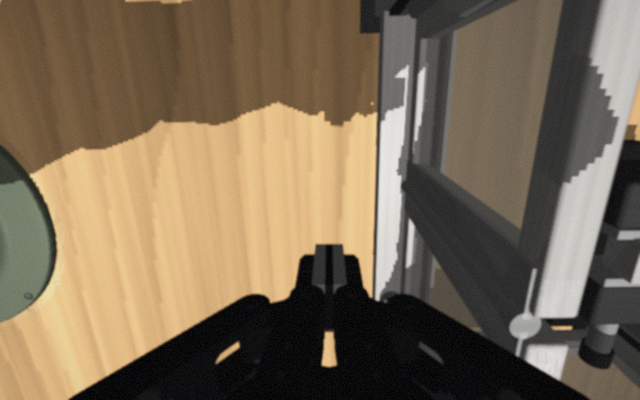

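View pics/top1z.png

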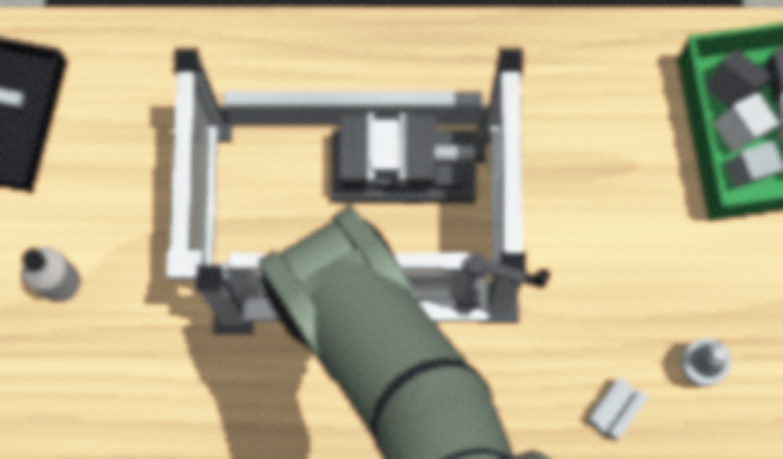

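The wrist view shows the steel fold knuckle at about (525,325). The panel top strip is to the right of the fingers.

```bash
python3 - <<'E'
from h import *
c=read_camera("wrist");K,T=c["mtx"],c["T"]
np.set_printoptions(precision=4,suppress=True)
print(ray(525,325,.237,K,T), ray(547,300,.235,K,T),ray(590,30,.235,K,T),ray(632,30,.235,K,T),ray(585,300,.235,K,T))
E
```

```text
[0.5159 0.0449 0.237 ] [0.5235 0.0541 0.235 ] [0.5182 0.1434 0.235 ] [0.5301 0.1432 0.235 ] [0.5375 0.0539 0.235 ]
```

Call:
arm_command:
  moves:
    - [-0.008,0.03,0,-0.005]
    - [0,0.025,0,0]
    - [0,0.02,0,0]
    - [0.002,0.02,0,0]
    - [0.004,0.02,0,0]

```text
t: 3.8
tool_pos: [0.5321, 0.0449, 0.2152]
tool_rot: [0.002, 0.711, 0.704, 0.003]
force: [-5.7, 0.6, -4.6]
grip_width: -0.0002
```

Call:
arm_command:
  moves:
    - [0.008,0.02,0.005,0]
    - [0.008,0.02,0.004,0]
    - [0.012,0.02,0,0]
    - [0.012,0.015,0,0]

```text
t: 4.3
tool_pos: [0.5908, 0.0745, 0.2151]
tool_rot: [0.003, 0.713, 0.701, 0.005]
force: [-5.9, -1.6, 0.9]
grip_width: -0.0001
```

Call:
arm_command:
  moves:
    - [0.015,0.012,0.003,0]
    - [0.015,0.01,0.003,0]
    - [0.012,0.006,0,0]
    - [0.005,0.004,0,0]

```text
t: 4.8
tool_pos: [0.6176, 0.105, 0.2157]
tool_rot: [0.005, 0.717, 0.697, 0.004]
force: [-10.9, 1.1, -5.0]
grip_width: -0.0001
```

```bash
python3 - <<'E'
from h import *
c=read_camera("wrist"); cv2.imwrite("pics/w2.png",c["img"]);print(c["T"].round(4).tolist())
a=read_camera("top")["img"][100:270,190:480]; cv2.imwrite("pics/top2z.png",cv2.resize(a,(783,459),interpolation=cv2.INTER_CUBIC))
print(r.observe()["joint_positions"].round(2))
E
```

```text
[[0.9995, 0.031, -0.0035, 0.6171], [-0.0283, 0.9482, 0.3163, 0.1836], [0.0131, -0.3161, 0.9486, 0.3395], [0.0, 0.0, 0.0, 1.0]]
[ 0.14  0.62 -0.61  1.62  0.4   1.02 -0.62]
```

View pics/w2.png

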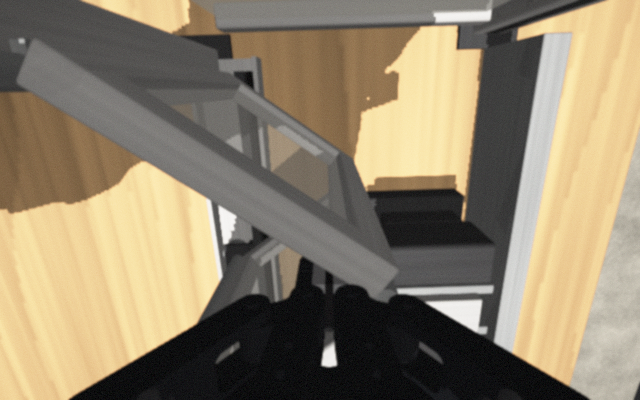

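View pics/top2z.png

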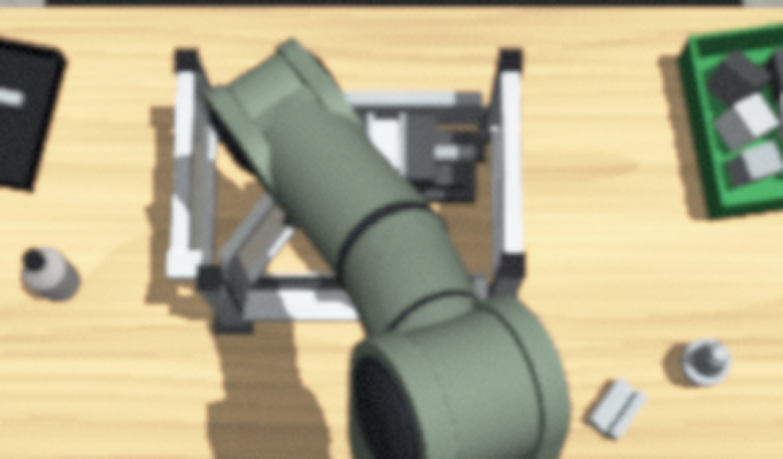

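```bash
python3 - <<'E'
from h import *
c=read_camera("wrist");K,T=c["mtx"],c["T"]
for p in [(36,40),(397,268),(20,82),(375,292)]: print(ray(*p,.235,K,T).round(4))
a=ray(36,40,.235,K,T);b=ray(397,268,.235,K,T);print(np.arctan2(b[0]-a[0],a[1]-b[1]))
a=ray(20,82,.235,K,T);b=ray(375,292,.235,K,T);print(np.arctan2(b[0]-a[0],a[1]-b[1]))
E
```

```text
[0.5337 0.1997 0.235 ]
[0.6421 0.1202 0.235 ]
[0.5253 0.1884 0.235 ]
[0.6341 0.1101 0.235 ]
0.9377180667441952
0.9466032848476622
```

Call:
arm_command:
  moves:
    - [0.007,0.006,0.003,0]
    - [0.003,0.003,0,0]
    - [0,-0.012,0,0]
    - [0,-0.01,0,0]
    - [0,0,-0.05,0]

```text
t: 5.58
tool_pos: [0.6038, 0.1117, 0.2529]
tool_rot: [0.003, 0.718, 0.696, 0.002]
force: [0.3, -0.8, 1.2]
grip_width: 0.0
```

Call:
arm_command:
  moves:
    - [0,0,-0.045,0]
    - [-0.06,0.006,0,0]
    - [-0.06,0.006,0,0]
    - [-0.012,0,0,0]
    - [0,0,0,0]

```text
t: 6.2
tool_pos: [0.6093, 0.0105, 0.2927]
tool_rot: [0.006, 0.719, 0.695, 0.006]
force: [0.4, 0.3, -0.0]
grip_width: 0.0002
```

```bash
python3 - <<'E'
from h import *
o=r.observe();print(o["tool_pos"],o["tool_rot"],o["force"])
c=read_camera("wrist"); cv2.imwrite("pics/w3.png",c["img"])
a=read_camera("scene")["img"][110:370,190:460]; cv2.imwrite("pics/s3z.png",cv2.resize(a,(620,597),interpolation=cv2.INTER_CUBIC))
E
```

```text
[0.60928131 0.01054219 0.29271096] [0.00572538 0.71870666 0.69526629 0.00572214] [ 0.43850092  0.31630799 -0.03148399]
```

View pics/w3.png

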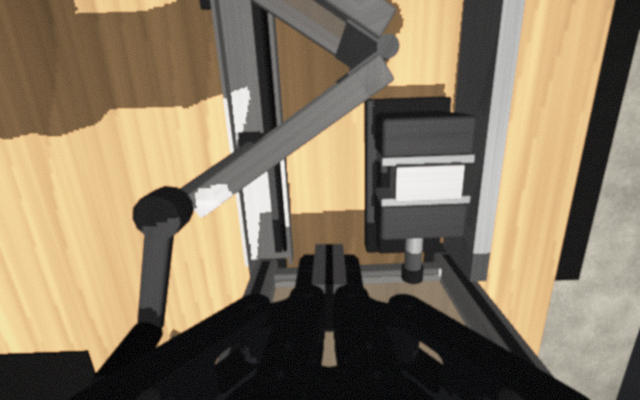

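View pics/s3z.png

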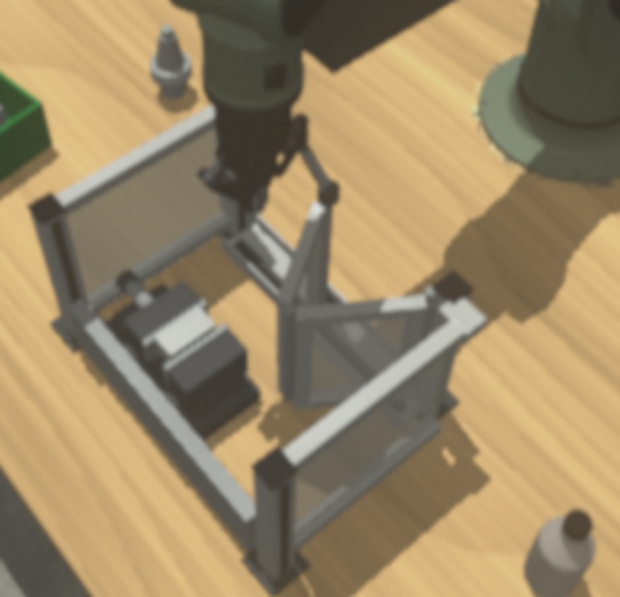

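The door is at about 0.95 rad in the wrist view, with the fold knuckle at (387,45) and the spindle at (163,212). The lead panel's inner face is clear in front of the fingers.

```bash
python3 - <<'E'
from h import *
c=read_camera("wrist");K,T=c["mtx"],c["T"]
f=ray(387,45,.237,K,T);l=ray(160,212,.262,K,T)
print(f.round(4),l.round(4))
for p in [(395,75),(215,212),(350,72),(185,185)]: print(ray(*p,.235,K,T).round(4))
E
```

```text
[0.642  0.1103 0.237 ] [0.5234 0.0333 0.262 ]
[0.6469 0.0959 0.235 ]
[0.5412 0.0222 0.235 ]
[0.6231 0.0982 0.235 ]
[0.5262 0.0396 0.235 ]
```

Call:
arm_command:
  moves:
    - [0,-0.006,0.05,-0.008]
    - [0,-0.006,0.05,0]
    - [0.035,0,0,0]
    - [0.02,0,0,0]
    - [0.02,0,0,0]

```text
t: 6.98
tool_pos: [0.6034, 0.0732, 0.2164]
tool_rot: [0.008, 0.708, 0.707, 0.008]
force: [8.4, -4.8, -3.0]
grip_width: 0.0
```

Call:
arm_command:
  moves:
    - [0.02,0,0,0]
    - [0.02,0,0,0]
    - [0.02,0,0,0]
    - [0.015,0,0,0]

```text
t: 7.48
tool_pos: [0.6049, 0.1324, 0.2172]
tool_rot: [0.009, 0.707, 0.707, 0.008]
force: [0.5, -2.8, -3.0]
grip_width: 0.0001
```

Call:
arm_command:
  moves:
    - [0.008,0,0,0]
    - [0.008,0,0,0]

```text
t: 7.72
tool_pos: [0.6046, 0.1454, 0.2172]
tool_rot: [0.009, 0.707, 0.707, 0.008]
force: [-1.3, -2.9, -0.0]
grip_width: 0.0002
```

Call:
arm_command:
  moves:
    - [0.006,0,0,0]
    - [0.006,0,0,0]

```text
t: 7.98
tool_pos: [0.6045, 0.1475, 0.2171]
tool_rot: [0.012, 0.708, 0.706, 0.003]
force: [-8.1, -32.5, 17.0]
grip_width: 0.0004
```

That is the stop (32 N). I'll ease off, back away and look.

Call:
arm_command:
  moves:
    - [0,0,0,0]
    - [-0.012,0,0,0]
    - [-0.06,0,0,0]
    - [-0.05,0,-0.04,0]
    - [0,0,-0.06,0]

```text
t: 8.6
tool_pos: [0.6013, 0.0531, 0.2926]
tool_rot: [0.01, 0.708, 0.706, 0.002]
force: [0.7, 0.5, 0.6]
grip_width: 0.0
```

```bash
python3 - <<'E'
from h import *
o=r.observe();print(o["tool_pos"],o["tool_rot"],o["force"])
c=read_camera("wrist"); cv2.imwrite("pics/w4.png",c["img"])
a=read_camera("top")["img"][100:270,190:480]; cv2.imwrite("pics/t4z.png",cv2.resize(a,(783,459),interpolation=cv2.INTER_CUBIC))
E
```

```text
[0.60128774 0.05307665 0.29261037] [0.01049106 0.70841231 0.70571835 0.00188189] [0.73016724 0.51969172 0.60487329]
```

View pics/w4.png

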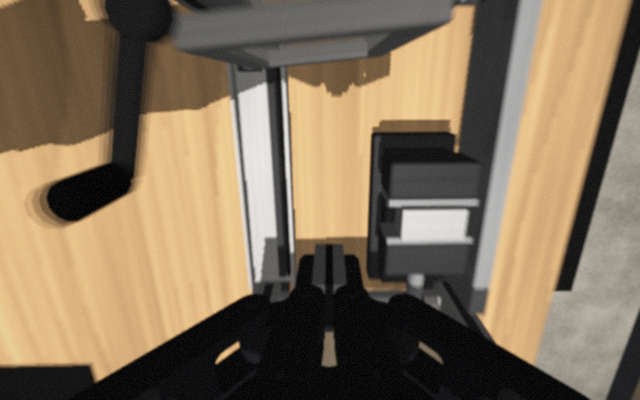

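View pics/t4z.png

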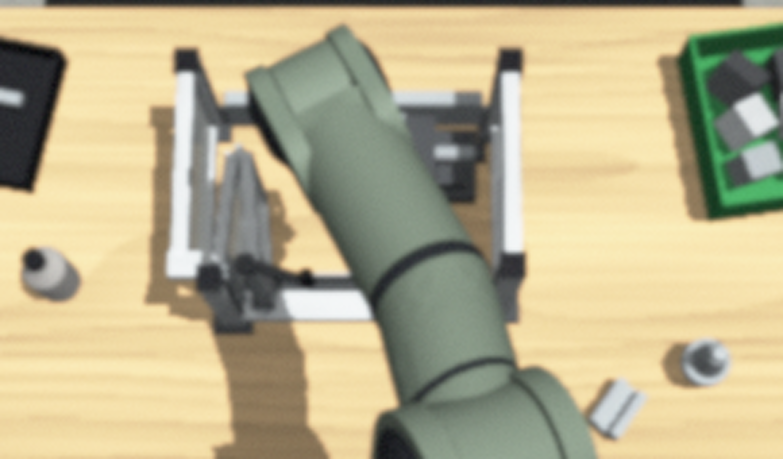

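The door is folded to the stop. The wrist view puts the spindle at (138,15) and the knob top at about (62,198). In the top view the spindle is at (245,265) and the knob at (305,278).

```bash
python3 - <<'E'
from h import *
c=read_camera("wrist");K,T=c["mtx"],c["T"]
for p,z in [((138,18),.262),((66,197),.294),((112,180),.258)]: print(ray(*p,z,K,T).round(4))
print(tz(245,263,.262).round(4),tz(306,276,.294).round(4))
# panel top edges (wrist)
a=ray(175,45,.235,K,T);b=ray(450,20,.235,K,T);print(a,b,np.arctan2(b[0]-a[0],b[1]-a[1]))
E
```

```text
[0.5209 0.1635 0.262 ]
[0.4956 0.0934 0.294 ]
[0.4915 0.0902 0.258 ]
[0.5168 0.1636 0.262 ] [0.4945 0.0893 0.294 ]
[0.52403149 0.15587956 0.235     ] [0.66613248 0.16781688 0.235     ] 1.4869872579226344
```

Call:
arm_command:
  moves:
    - [0.018,-0.048,0.005,0]
    - [0.017,-0.048,0.005,0]
    - [0,0,0,0.05]
    - [0,0,0,0.05]
    - [0,0,0,0]

```text
t: 9.38
tool_pos: [0.5267, 0.084, 0.2811]
tool_rot: [0.009, 0.811, 0.585, 0.005]
force: [0.2, 0.8, -0.5]
grip_width: 0.0
```

```bash
cat >> h.py <<'E'
S=np.array([.519,.1636])
def rep():
    o=r.observe(); q=o["tool_rot"]; w,x,y,z=q
    yx=np.array([2*(x*y-w*z),1-2*(x*x+z*z)]) # tool y axis in world xy
    phi=np.arctan2(-yx[1],yx[0]); xx=np.array([1-2*(y*y+z*z),2*(x*y+w*z)])
    d=o["tool_pos"][:2]-S
    print("pos",o["tool_pos"].round(4),"yawphi",phi.round(3),"F in tool",(d@xx).round(4),(d@yx).round(4),"angF",np.arctan2(-d[0],-d[1]).round(3),"f tang,rad,z",(-(o["force"][:2]@-yx)).round(2),(o["force"][:2]@xx).round(2),o["force"][2].round(2),"j7",o["joint_positions"].round(2), o["t"])
E
python3 - <<'E'
from h import *
rep()
c=read_camera("wrist"); cv2.imwrite("pics/w5.png",c["img"])
E
```

```text
pos [0.5267 0.084  0.2811] yawphi 0.32 F in tool -0.0732 0.0324 angF -0.096 f tang,rad,z -0.06 0.81 -0.54 j7 [ 0.19  0.38 -0.61  1.8   0.27  1.03 -0.85] 9.375
```

View pics/w5.png

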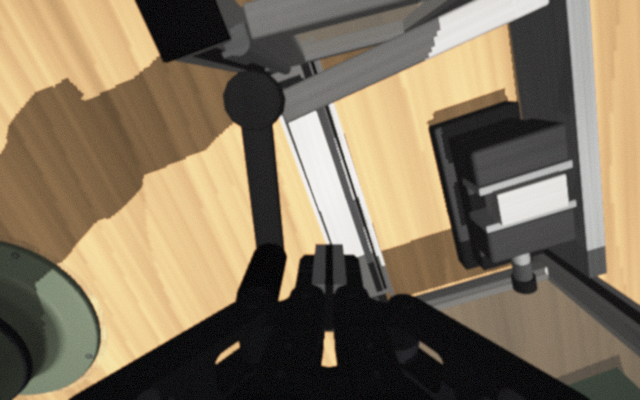

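Call:
arm_command:
  moves:
    - [-0.006,-0.007,-0.005,0]
    - [0,-0.005,0,0]
    - [-0.003,-0.014,0,0.04]
    - [-0.003,-0.014,0,0.04]

```text
t: 9.93
tool_pos: [0.4947, 0.0855, 0.284]
tool_rot: [0.008, 0.877, 0.48, 0.007]
force: [1.2, 0.0, 1.7]
grip_width: -0.0001
```

```bash
python3 -c "
from h import *
rep()"
```

```text
pos [0.4947 0.0855 0.284 ] yawphi 0.568 F in tool -0.0789 0.0216 angF 0.302 f tang,rad,z 0.98 0.63 1.73 j7 [ 0.16  0.32 -0.57  1.87  0.22  1.   -1.08] 9.925
```

Call:
arm_command:
  moves:
    - [-0.003,-0.016,0,0.048]
    - [-0.003,-0.016,0,0.048]
    - [-0.003,-0.016,0,0.048]

```text
t: 10.3
tool_pos: [0.4624, 0.1037, 0.2835]
tool_rot: [0.007, 0.964, 0.266, 0.009]
force: [0.6, -0.9, 1.1]
grip_width: -0.0002
```

```bash
python3 -c "
from h import *
rep()"
```

```text
pos [0.4624 0.1037 0.2835] yawphi 1.033 F in tool -0.0793 0.0224 angF 0.758 f tang,rad,z 1.1 0.04 1.08 j7 [ 0.06  0.26 -0.5   1.94  0.17  0.96 -1.56] 10.3
```

Call:
arm_command:
  moves:
    - [-0.0018,-0.0065,0,0.019]
    - [-0.0018,-0.0065,0,0.019]

```text
t: 10.55
tool_pos: [0.4544, 0.1113, 0.2835]
tool_rot: [0.007, 0.978, 0.206, 0.01]
force: [0.2, -1.0, -0.6]
grip_width: -0.0003
```

```bash
python3 -c "
from h import *
rep()"
```

```text
pos [0.4544 0.1113 0.2835] yawphi 1.155 F in tool -0.0802 0.0218 angF 0.89 f tang,rad,z 0.98 -0.16 -0.61 j7 [ 0.03  0.25 -0.49  1.95  0.16  0.96 -1.69] 10.55
```

Call:
arm_command:
  moves:
    - [-0.0018,-0.0065,0,0.019]
    - [-0.0018,-0.0065,0,0.019]

```text
t: 10.8
tool_pos: [0.4478, 0.1193, 0.2833]
tool_rot: [0.006, 0.989, 0.147, 0.01]
force: [1.3, -0.0, -1.7]
grip_width: 0.0001
```

```bash
python3 -c "
from h import *
rep()"
```

```text
pos [0.4478 0.1193 0.2833] yawphi 1.277 F in tool -0.081 0.0218 angF 1.014 f tang,rad,z 0.43 1.28 -1.71 j7 [ 0.    0.24 -0.48  1.96  0.16  0.95 -1.83] 10.8
```

Call:
arm_command:
  moves:
    - [-0.0008,-0.0065,0,0.019]
    - [-0.0008,-0.0065,0,0.019]

```text
t: 11.05
tool_pos: [0.4437, 0.1283, 0.2833]
tool_rot: [0.006, 0.996, 0.086, 0.011]
force: [-0.3, -1.0, 2.4]
grip_width: -0.0
```

```bash
python3 -c "
from h import *
rep()"
```

```text
pos [0.4437 0.1283 0.2833] yawphi 1.398 F in tool -0.0802 0.0218 angF 1.133 f tang,rad,z 0.94 -0.46 2.41 j7 [-0.03  0.24 -0.46  1.97  0.15  0.95 -1.97] 11.05
```

Call:
arm_command:
  moves:
    - [-0.0008,-0.0065,0,0.019]
    - [-0.0008,-0.0065,0,0.019]

```text
t: 11.3
tool_pos: [0.4406, 0.1374, 0.2832]
tool_rot: [0.005, 1.0, 0.026, 0.011]
force: [-1.0, -3.1, 1.7]
grip_width: -0.0003
```

```bash
python3 -c "
from h import *
rep()"
```

```text
pos [0.4406 0.1374 0.2832] yawphi 1.519 F in tool -0.0797 0.0221 angF 1.248 f tang,rad,z 3.08 -1.2 1.65 j7 [-0.06  0.24 -0.45  1.97  0.15  0.95 -2.1 ] 11.3
```

Call:
arm_command:
  moves:
    - [-0.0008,-0.0055,0,0.013]

```text
t: 11.42
tool_pos: [0.4394, 0.1412, 0.2832]
tool_rot: [0.005, 1.0, 0.005, 0.011]
force: [-2.0, -2.7, 3.4]
grip_width: 0.0003
```

```bash
python3 -c "
from h import *
rep()"
```

```text
pos [0.4394 0.1412 0.2832] yawphi 1.561 F in tool -0.0798 0.0216 angF 1.296 f tang,rad,z 2.65 -1.98 3.36 j7 [-0.08  0.24 -0.44  1.97  0.15  0.95 -2.15] 11.425
```

Call:
arm_command:
  moves:
    - [-0.0008,-0.0055,0,0.013]

```text
t: 11.55
tool_pos: [0.4384, 0.1449, 0.2831]
tool_rot: [0.006, 1.0, -0.016, 0.011]
force: [-2.2, -4.6, 2.4]
grip_width: -0.0002
```

```bash
python3 -c "
from h import *
rep()"
```

```text
pos [0.4384 0.1449 0.2831] yawphi 1.602 F in tool -0.08 0.0212 angF 1.343 f tang,rad,z 4.66 -2.04 2.36 j7 [-0.09  0.24 -0.44  1.97  0.15  0.95 -2.2 ] 11.55
```

Call:
arm_command:
  moves:
    - [-0.0002,-0.004,0,0.009]

```text
t: 11.68
tool_pos: [0.438, 0.1476, 0.2831]
tool_rot: [0.006, 0.999, -0.03, 0.011]
force: [-2.3, -4.8, 3.6]
grip_width: -0.0
```

```bash
python3 -c "
from h import *
rep()"
```

```text
pos [0.438  0.1476 0.2831] yawphi 1.631 F in tool -0.0799 0.0208 angF 1.376 f tang,rad,z 4.88 -1.99 3.64 j7 [-0.1   0.24 -0.44  1.97  0.15  0.95 -2.24] 11.675
```

Call:
arm_command:
  moves:
    - [0,-0.004,0,0.009]

```text
t: 11.8
tool_pos: [0.4379, 0.1502, 0.283]
tool_rot: [0.006, 0.999, -0.044, 0.011]
force: [-4.1, -4.7, 3.2]
grip_width: 0.0003
```

```bash
python3 -c "
from h import *
rep()"
```

```text
pos [0.4379 0.1502 0.283 ] yawphi 1.66 F in tool -0.0796 0.0205 angF 1.407 f tang,rad,z 5.08 -3.7 3.16 j7 [-0.11  0.24 -0.43  1.96  0.15  0.95 -2.27] 11.8
```

Call:
arm_command:
  moves:
    - [0,-0.003,0,0.009]

```text
t: 11.92
tool_pos: [0.4378, 0.1521, 0.283]
tool_rot: [0.006, 0.998, -0.059, 0.011]
force: [-3.0, -5.6, 3.5]
grip_width: 0.0001
```

```bash
python3 -c "
from h import *
rep()"
```

```text
pos [0.4378 0.1521 0.283 ] yawphi 1.689 F in tool -0.0793 0.021 angF 1.43 f tang,rad,z 5.94 -2.32 3.55 j7 [-0.12  0.24 -0.43  1.96  0.15  0.96 -2.31] 11.925
```

Call:
arm_command:
  moves:
    - [0,-0.004,0,0.006]

```text
t: 12.05
tool_pos: [0.4378, 0.1547, 0.2829]
tool_rot: [0.007, 0.998, -0.069, 0.011]
force: [-4.6, -4.6, 4.3]
grip_width: -0.0002
```

```bash
python3 -c "
from h import *
rep()"
```

```text
pos [0.4378 0.1547 0.2829] yawphi 1.708 F in tool -0.0792 0.02 angF 1.461 f tang,rad,z 5.23 -3.94 4.3 j7 [-0.12  0.24 -0.43  1.96  0.15  0.96 -2.33] 12.05
```

Call:
arm_command:
  moves:
    - [0,-0.004,0,0.006]

```text
t: 12.18
tool_pos: [0.4378, 0.1571, 0.2828]
tool_rot: [0.007, 0.997, -0.078, 0.01]
force: [-3.6, -5.2, 5.2]
grip_width: -0.0003
```

```bash
python3 -c "
from h import *
rep()"
```

```text
pos [0.4378 0.1571 0.2828] yawphi 1.728 F in tool -0.0792 0.0191 angF 1.491 f tang,rad,z 5.72 -2.7 5.24 j7 [-0.13  0.24 -0.42  1.96  0.15  0.96 -2.36] 12.175
```

```bash
cat >> h.py <<'E'
def avg(n=10):
    F=[];o=r.observe()
    for i in range(n): read_camera("top"); F.append(r.observe()["force"])
    o=r.observe();F=np.array(F);f=F.mean(0); q=o["tool_rot"]; w,x,y,z=q
    yx=np.array([2*(x*y-w*z),1-2*(x*x+z*z)]); c=o["tool_pos"][:2]-yx*.0145
    k=c-yx*.009-S; phi=np.arctan2(-k[0],-k[1]); d=c-S
    print("t",o["t"],"f",f.round(2),"sd",F.std(0).round(2),"knobR",np.hypot(*k).round(4),"phi",phi.round(3),"eqN",((d[0]*f[1]-d[1]*f[0])/.078).round(2))
E
python3 -c "
from h import *
avg()"
```

```text
t 12.675 f [-4.24 -5.35  4.44] sd [0.45 0.58 0.49] knobR 0.0793 phi 1.783 eqN 5.84
```

Call:
arm_command:
  moves:
    - [0.001,-0.005,0,0.004]
    - [0.001,-0.004,0,0.004]

```text
t: 12.92
tool_pos: [0.4393, 0.1622, 0.2825]
tool_rot: [0.008, 0.996, -0.091, 0.009]
force: [-5.9, -6.0, 5.8]
grip_width: -0.0001
```

```bash
python3 -c "
from h import *
avg()"
```

```text
t 13.425 f [-5.39 -5.91  4.4 ] sd [0.44 0.66 0.47] knobR 0.0785 phi 1.85 eqN 6.73
```

Call:
arm_command:
  moves:
    - [0,-0.005,0,0.004]
    - [0,-0.004,0,0.004]

```text
t: 13.68
tool_pos: [0.4393, 0.1673, 0.282]
tool_rot: [0.009, 0.995, -0.103, 0.008]
force: [-7.1, -6.2, 5.7]
grip_width: 0.0001
```

```bash
python3 -c "
from h import *
avg()
c=read_camera('wrist'); cv2.imwrite('pics/w6.png',c['img'])
rep()"
```

```text
t 14.175 f [-5.87 -6.56  4.93] sd [0.49 0.28 0.42] knobR 0.0795 phi 1.913 eqN 7.8
pos [0.4393 0.1672 0.282 ] yawphi 1.778 F in tool -0.0787 0.0128 angF 1.616 f tang,rad,z 7.52 -3.87 4.81 j7 [-0.16  0.25 -0.41  1.94  0.15  0.97 -2.43] 14.225
```

View pics/w6.png

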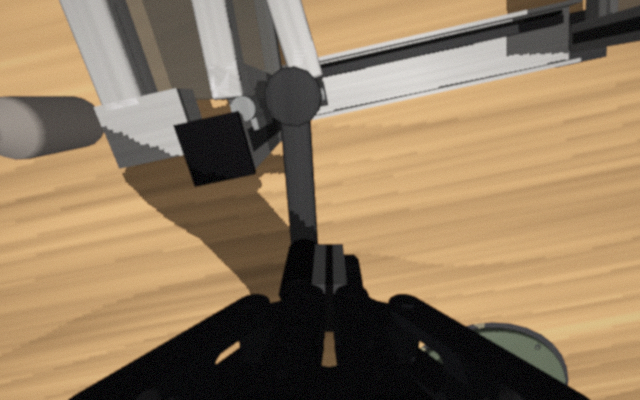

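```bash
python3 -c "
from h import *
c=read_camera('wrist');K,T=c['mtx'],c['T']
a=ray(293,97,.262,K,T);b=ray(301,180,.256,K,T);b2=ray(306,230,.256,K,T)
print(a,b,b2)
for q in (b,b2):
  d=q-a;print(np.arctan2(-d[0],-d[1]), np.hypot(*d[:2]))
"
```

```text
[0.51766625 0.16343295 0.262     ] [0.47966393 0.16928857 0.256     ] [0.453634   0.17284127 0.256     ]
1.723679957376217 0.038450809810836734
1.7166834775323736 0.06471974465176977
```

```bash
python3 -c "
import cv2,numpy as np
a=cv2.imread('pics/w5.png')[230:330,230:430];b=cv2.imread('pics/w6.png')[230:330,230:430]
x=np.vstack([a,b]); x=np.clip(x.astype(float)*2.5,0,255).astype('uint8');cv2.imwrite('pics/cmp.png',cv2.resize(x,(600,600),interpolation=cv2.INTER_CUBIC))"
```

```text
(no output)
```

View pics/cmp.png

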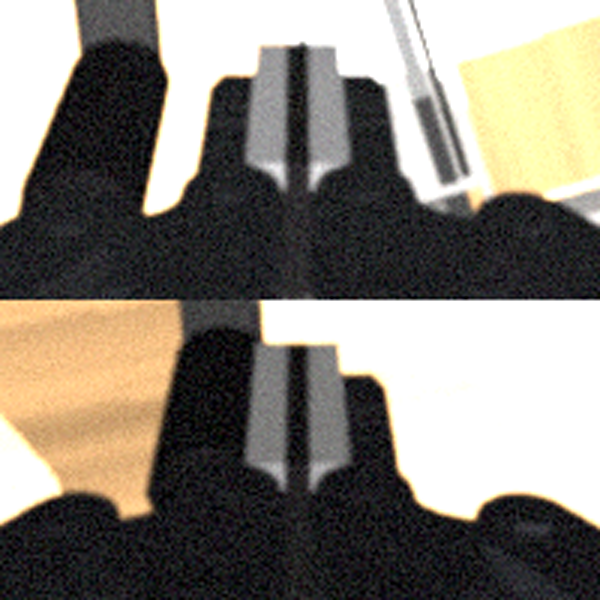

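Call:
arm_command:
  moves:
    - [0,0.004,0,0]
    - [0,0.03,0,0]
    - [0,0.01,0,0]
    - [0,0,0,0]

```text
t: 14.78
tool_pos: [0.4318, 0.1345, 0.2823]
tool_rot: [0.01, 0.995, -0.102, 0.008]
force: [-0.4, 0.3, 0.3]
grip_width: -0.0
```

```bash
python3 -c "
from h import *
avg();rep()
c=read_camera('wrist'); cv2.imwrite('pics/w7.png',c['img'])"
```

```text
t 15.275 f [ 0.12 -0.1   0.3 ] sd [0.38 0.32 0.42] knobR 0.0828 phi 1.497 eqN 0.13
pos [0.4317 0.1345 0.2822] yawphi 1.775 F in tool -0.0796 0.0462 angF 1.249 f tang,rad,z 0.46 0.01 0.45 j7 [-0.11  0.22 -0.4   1.98  0.14  0.96 -2.35] 15.275
```

View pics/w7.png

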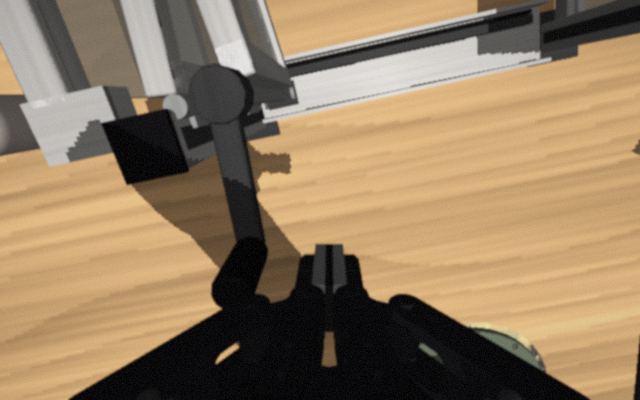

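Released: the zero-load force reading is about 0, so the 7.6–7.8 N knob push was real. I'll check the lever angle, retreat and look at everything.

```bash
python3 -c "
from h import *
c=read_camera('wrist');K,T=c['mtx'],c['T']
a=ray(218,95,.262,K,T);b=ray(249,242,.256,K,T);d=b-a
print(a,b,np.arctan2(-d[0],-d[1]))"
```

```text
[0.51728321 0.1620142  0.262     ] [0.44550521 0.17013432 0.256     ] 1.6834456517433594
```

Call:
arm_command:
  moves:
    - [0,0.04,0,0]
    - [-0.02,0.04,-0.05,0]
    - [-0.02,0.06,-0.06,0]
    - [0,0.08,0,0]
    - [0,0.08,0,0]

```text
t: 16.0
tool_pos: [0.3554, -0.0788, 0.3687]
tool_rot: [0.009, 0.995, -0.098, 0.008]
force: [1.9, -0.9, -1.0]
grip_width: 0.0002
```

Call:
arm_command:
  moves:
    - [0,0.08,0,0]
    - [0,0.08,0,0]
    - [0,0.08,0,0]
    - [0,0,0,0]

```text
t: 16.5
tool_pos: [0.3165, -0.264, 0.373]
tool_rot: [0.01, 0.995, -0.101, 0.01]
force: [-0.4, 2.0, -0.1]
grip_width: 0.0001
```

```bash
python3 - <<'E'
from h import *
o=r.observe();print(o["t"],o["tool_pos"],o["force"])
i=read_camera("top")["img"]; cv2.imwrite("pics/t8.png",i)
a=i[100:270,190:480]; cv2.imwrite("pics/t8z.png",cv2.resize(a,(783,459),interpolation=cv2.INTER_CUBIC))
E
```

```text
16.5 [ 0.31649876 -0.26401665  0.37301386] [-0.42782097  1.98471526 -0.08865741]
```

View pics/t8z.png

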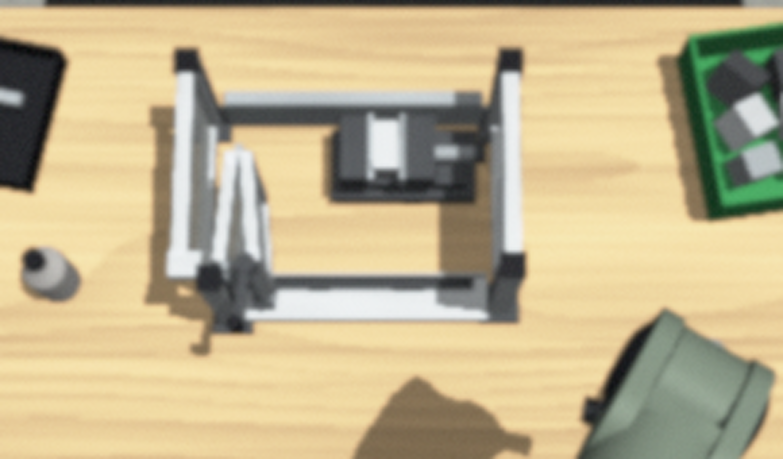

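```bash
python3 - <<'E'
from h import *
a=tz(246,263,.262);b=tz(235,322,.294);d=b-a;print(a,b,np.arctan2(-d[0],-d[1]),np.hypot(*d[:2]))
p=tz(221,262,.235);q=tz(233,150,.235);print(p,q)
p2=tz(257,252,.235);q2=tz(245,150,.235);print(p2,q2)
for u,v in((p,q),(p2,q2)):
  e=v-u;print(np.arctan2(e[0],e[1]))
x=cv2.imread("pics/t8.png");cv2.imwrite("pics/t8zz.png",cv2.resize(x[140:240,240:320],(640,800)[:2] if 0 else (480,600),interpolation=cv2.INTER_CUBIC))
E
```

```text
[0.51679941 0.16239268 0.262     ] [0.44062296 0.16962989 0.294     ] 1.66551789294107 0.0765194695063596
[0.52397278 0.19549776 0.235     ] [0.66363748 0.18472662 0.235     ]
[0.53632545 0.15262998 0.235     ] [0.66364893 0.17010346 0.235     ]
1.6477653868128552
1.4344113770636067
```

View pics/t8zz.png

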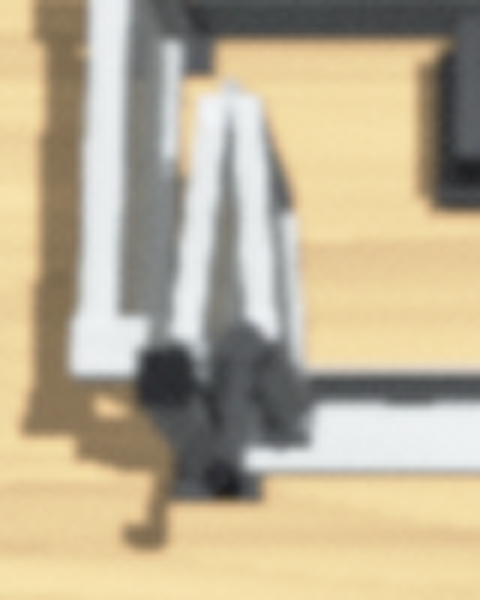

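```bash
python3 - <<'E'
from h import *
i=read_camera("scene")["img"]; cv2.imwrite("pics/s9.png",i)
E
```

```text
(no output)
```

View pics/s9.png

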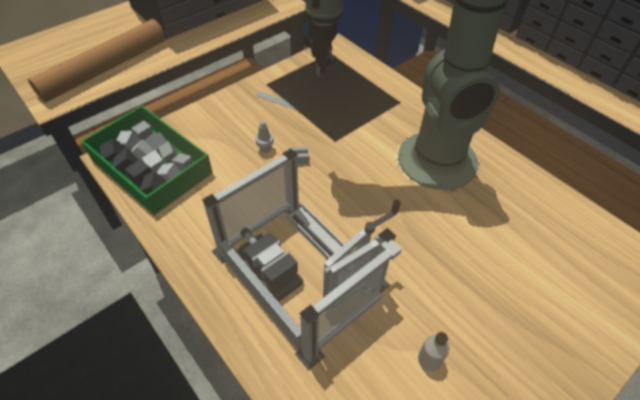

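The scene view shows the door folded at (360,255) and the knob at (396,206). The toolholder (264,138), vee block (302,157) and bottle (434,350) are where they were, and the arm is clear of everything.

```bash
python3 -c "
from station import r
print(r.close_job())"
```

```text
the job is handed in; nothing more can be done
None
```

The door is folded back to its stop and the cam brake is set at about 7.6–7.8 N of push at the knob. I handed the job in at about 16.6 s; no verdict is reported.

**What I did:** I pushed the fold hinge in to about 0.95 rad and took the finger out. Then I pushed the lead panel's inner face until it met the stop, where the force jumped to 32 N. Last, I turned the lever clockwise from 0.32 rad, felt the brake start to bite, and stopped at the figure above. I then let go and moved the arm away.

**Last checks:**
- **Push force:** with the finger off the knob the force reading was about 0 N, so the push figure is not an offset.
- **Door angle:** the last top view gave about 1.46 rad, and an earlier wrist view about 1.49 rad. Both are above the required 1.43, but the margin is small compared with the picture accuracy.
- **Bystanders:** the toolholder, vee block and bottle look unmoved, and nothing touches the robot.

**What disagreed:**
- **Lever angle:** the cameras put the lever at 1.67–1.72 rad, while the finger position suggested 1.82–1.91 rad. I assumed a narrower gap between finger and knob would explain part of this, and set the brake by force instead of angle.
- **After release:** the camera reading went from 1.72 to 1.68 rad. That is probably picture error, but I did not push the knob again to rule out a small spring-back.
- **Brake force:** I could not measure the force on the brake bar directly.

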